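# Load the ice-wrap film dispenser

### The arm

A 6-joint arm with a two-finger parallel gripper is mounted at the origin on the work surface. World frame = base frame: x ahead of the robot, y to its left, z up, the work surface at z = 0. Lengths are in mm, angles in rad, forces in N, time in s.
With the tool pointing down it reaches from about 300 to 750 mm from the base axis. Payload 8.5 kg.
Tool frame: the origin (TCP) lies midway between the tips of the shut fingers; the grasp point (between the pads) lies 19 mm behind it; y points along the fingers, x is the direction in which the jaws open and shut, and the axes are right-handed (so a half turn about y gives the same grasp; the last joint's range is limited). The gripper opens to 88 mm and grips with 3 to 60 N. Pads are 18 mm wide; open, the fingers measure 123 mm over their backs; the gripper's body (75 mm by 187 mm) begins 45 mm behind the grasp point.
Start: joints at [-1.521, 0.381, 1.297, -0, 1.464, -0.215], TCP at [143.939, -530.813, 238.748] pointing down, gripper open.
Joint ranges: [-3.11, 3.11], [-0.89, 2.33], [0.22, 2.48], [-1.42, 4.56], [0.17, 2.85], [-2.88, 2.88]. Speed limits (rad/s): [2.39, 2.39, 3.14, 3.14, 3.14, 3.14].

### API

Orientations are given as [roll, pitch, yaw] about the fixed x, y, z axes, in that order (R = Rz(yaw) Ry(pitch) Rx(roll)).
In Python, from station import manip, vision gives the robot as it stands.
- The arm moves only by the shell command python3 -m creep 'ROWS'. ROWS is text: rows parted by semicolons, each of 7 numbers parted by spaces: the shift along the world's x, y, z in cm, then the turn, a rotation vector about the world's x, y, z in rad, then the closure in counts, from 0 (fully open) to 255 (shut). A call has 1 to 8 rows; each row is the pose to reach, as a shift and turn from the pose commanded when the call began; what a row does not reach only later rows make up. A row lasts 1/10 s, in which the tool goes at most 50 mm and 8.59 degrees, less where a joint would pass 70% of its speed; a pose out of reach is approached as far as the arm can. A call with a gripper value outside its range is refused whole. The fingers move at their own pace and stop on an object; the grip force is fixed at half the most. Time passes only in rows, so rows that repeat a pose let the fingers close. It gives the time, the measured TCP pose, the force and the opening at its end, in the units of the state.
- manip.get_state(): the state, without advancing time (a new reading comes with each control period).
- vision.get_image(name): name is "scene" or "top"; returns the picture (480x640x3 uint8, red, green, blue); there is no depth.
- vision.camera_info(name): a dict with "K" (3x3 intrinsics, pixels), "R" (3x3) and "t" (3): a world point X has camera coordinates R X + t. Camera axes: x right, y down, z forward; pixel columns grow to the right and rows downward; lengths in mm; the calibration is good to about 2 mm. A picture is of the moment at which its call begins. camera_info takes no time and is no camera call.
- manip.close_job(): hands the job in, once; it reports no verdict.
The state is a dict: "clock": time; "q": joint angles; "dq": joint speeds; "joint_torque": joint torques, N m; "eef_pos": TCP position; "tool_rot": TCP orientation; "ft_force": force on the tool from outside, world axes, zero at the start; "moment": the same for the moment, N m; "width": opening from 0.0 (shut) to 1.0 (fully open).
Only numpy, scipy, OpenCV 4.12 (cv2) and the standard library are available. Lean on these libraries where they do the work, as an engineer would, in place of code of your own. Each camera call takes 0.05 s, during which the arm holds its last target.

### The job

Load the pale-blue film roll onto the dispenser: set it over the stub spindle and turn it until its notched core drops over the cross-bar and sits fully home on the hub. Then squeeze the red release button in the grip of the raised hold-down arm and, keeping it pressed, swing the arm down until it is fully shut with its plug in the core, let go and leave it locked with the button sprung back out. Never force the arm against its catch, and leave the other things on the counter where they are.

Things in the scene. Friction and masses are not known exactly. Their poses are not given: they have to be found in the camera images.
- roll_mid (a point): centre of the film roll to be loaded, standing on end on the counter; z is its axis. 66 mm high in all, 0.12 to 0.24 kg: pale-blue film of 60 mm diameter from 8 to 58 mm up, white plastic core (bore 30, outside 40 mm) standing 8 mm out at both ends. Each core end has four open drive notches along the roll's +-x and +-y axes, 9 mm wide, 8 mm deep
- hub_seat (a point): on the dispenser (fixed to the counter): centre of the hub's flat 54 mm face, on the spindle's axis, 45 mm above the counter. z up, x towards the arm's hinge post, y to the release button's side. With the core's end on the face (fully home) the roll's centre is 33 mm above this point; while the core stands on the cross-bar, notches not over it, the roll stops 6 mm higher
- spindle_tip (a point): top of the stub spindle, 42 mm above hub_seat; 27 mm diameter, its top 9 mm tapered to 16 mm. Across the hub face through the axis lies a square brass cross-bar 6 mm wide and high, 50 mm long, at an angle that differs each time and is not reported; two opposite notches must drop over it. The hub has a drag brake (0.35 N m): it stands still under light rubbing, and turns with the roll once engaged
- stand: the dispenser; origin on the counter under the spindle's axis, axes as hub_seat. Base plate 16 mm high, from 105 mm in -x to 195 mm in +x, 70 mm to either side. A tear-off strip 115 mm high stands 115 mm to the +y side
- lever_hinge (a point): hinge of the hold-down arm, 135 mm in +x from the spindle's axis, 79 mm above hub_seat; same axes, hinge axis along y. A notched quadrant of 51 mm radius stands about it
- grip_mid (a point): middle of the arm's black rubber grip, 205 mm from the hinge, moving with the arm; x runs along the arm to the hinge. The grip is 24 mm wide (y), 22 mm thick, reaching 22 mm beyond this point and 40 mm short of it. Arm shut: the grip is level, 70 mm in -x of the spindle's axis. Arm raised: it stands about straight up above the hinge
- button_face (a point): centre of the face of the red release button, 22 mm diameter, in the +y side of the grip beside grip_mid. At rest it stands 7 mm out (31 mm from it to the grip's far side) and is pressed in 6 mm along -y, as by pinching the grip from both sides (8 N)
- lever (a joint): angle of the hold-down arm, rad: 0 shut (level, plug 13 mm deep in the core of a seated roll; stop at -0.01), 1.56 raised as found. Stays where left (friction 0.3 N m). Free only while the release button is pressed; else a plunger locks it at 0, 0.52, 1.04 and 1.56, with 0.02 play
- release (a joint): travel of the release button, m: 0 out (plunger in a notch, arm locked), 0.006 fully in (arm free). Let go between notches it stays about 0.004 in
- tape_white: bystander: roll of white strapping tape lying flat, 62 mm diameter, 38 mm high, plain core; origin under its centre. Leave it where it is
- wrap_navy: bystander: navy roll of bandage standing on end, 58 mm diameter, 50 mm high; origin under its centre. Leave it where it is
- spray_can: bystander: spray can, 52 mm diameter, 170 mm high; origin under its centre
- balm_jar: bystander: white jar with green lid, 64 mm diameter, 50 mm high; origin under its centre
- drink_bottle: bystander: blue drinks bottle, 68 mm diameter, 200 mm high; origin under its centre
- shears: bystander: bandage shears lying flat, about 185 x 80 x 11 mm; origin near the pivot, on the counter
- marker: bystander: marker pen lying flat, 130 mm long, 14 mm thick; origin under its middle
- film_roll: the film roll as a body (its centre is roll_mid); origin at the centre of the lower end
Things that resemble listed ones, but are neither listed nor needed, are in the scene too. Leave any yellow look-alike of the film_roll alone.

How it is judged:
By the outcome, as a careful person would: the job done as asked, in the order asked, and still so for the second after the job is handed in, with the robot touching nothing.
It also fails if it takes over 67 s, if anything falls off the work surface, if the arm or the gripper's body presses on something with over 40 N, if the wrist force passes 120 N, or if a joint passes its speed limit or range.

## Working session

There is one attempt and no reset: what is moved stays moved. The work goes in short steps, Python scripts to look and compute and a shell command to move; the robot and the scene stay as the last step left them, time stands still between calls to the robot, and variables do not carry over. Pictures are saved under pics/ and viewed, and the job is handed in when it is done.

```bash
ls; mkdir -p pics
python3 - <<'E'
from station import manip, vision
import cv2
for n in("scene","top"):
    im=vision.get_image(n); cv2.imwrite(f"pics/{n}0.png",im[:,:,::-1])
    c=vision.camera_info(n); print(n,c)
print(manip.get_state())
E
```

```text
pics
scene {'K': array([[434.88490217,   0.        , 325.29353804],
       [  0.        , 434.88490217, 242.93821   ],
       [  0.        ,   0.        ,   1.        ]]), 'R': array([[-0.67246375,  0.74007088,  0.00935883],
       [ 0.64162592,  0.58922176, -0.49105387],
       [-0.3689291 , -0.32421106, -0.87107893]]), 't': array([ 378.8664623 , -290.11364782, 1296.65890184])}
top {'K': array([[519.04313205,   0.        , 310.00727219],
       [  0.        , 519.04313205, 242.34887143],
       [  0.        ,   0.        ,   1.        ]]), 'R': array([[-0.01117302, -0.99980614, -0.0162124 ],
       [-0.99814195,  0.01212271, -0.05971335],
       [ 0.05989832,  0.0155151 , -0.9980839 ]]), 't': array([  -9.33198793,  566.50368772, 1111.27782065])}
{'clock': 0.1, 'q': array([-1.52131280e+00,  3.81120696e-01,  1.29812058e+00, -3.91943819e-05,
        1.46360138e+00, -2.15338724e-01]), 'dq': array([-0.00039398, -0.00109855, -0.00206216, -0.00126797,  0.00013709,
       -0.00123161]), 'joint_torque': array([ 3.09118717e-03, -4.38654792e+01, -2.24915904e+01,  7.14632124e-02,
        3.42024153e-02, -6.99076168e-05]), 'eef_pos': array([ 143.91116847, -530.59011333,  238.22548748]), 'tool_rot': array([-1.57056729e+00,  1.22946225e-03, -1.30596972e+00]), 'ft_force': array([-0.92383579, -0.17105956,  0.13907016]), 'moment': array([-0.00100393,  0.02990224, -0.04293491]), 'width': 0.9980055123905429}
```

View pics/scene0.png

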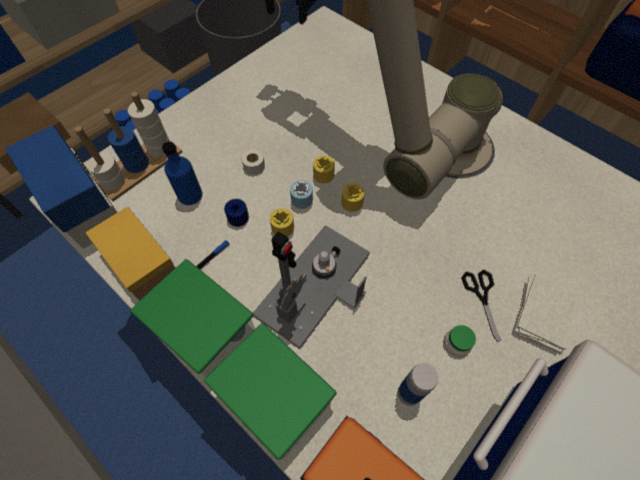

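View pics/top0.png

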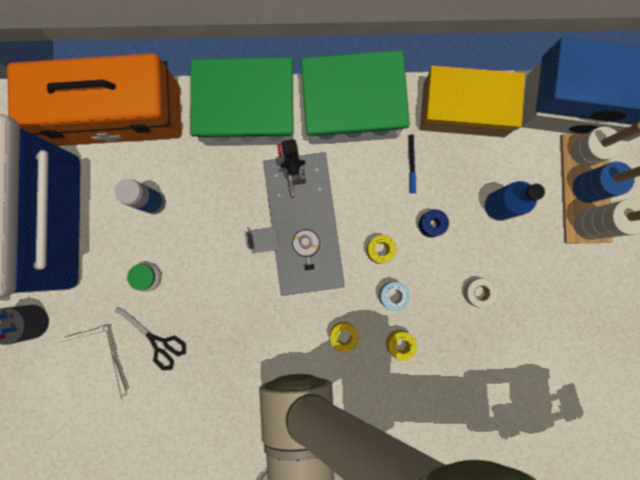

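The overview shows the pale-blue roll at top (395,296), the stand hub at (306,243), the hinge and raised arm around (291,160), and four yellow look-alikes near the roll. I'll zoom in next.

Run:
```python
import cv2,numpy as np
t=cv2.imread("pics/top0.png");s=cv2.imread("pics/scene0.png")
a=cv2.resize(t[130:300,240:440],(800,680),interpolation=cv2.INTER_CUBIC)[:600]
b=cv2.resize(s[150:350,220:420],(600,600),interpolation=cv2.INTER_CUBIC)
c=cv2.resize(t[270:320,370:420],(400,400),interpolation=cv2.INTER_CUBIC)
d=cv2.resize(t[220:270,280:330],(400,400),interpolation=cv2.INTER_CUBIC)
cv2.imwrite("pics/za.png",a);cv2.imwrite("pics/zb.png",b);cv2.imwrite("pics/zc.png",np.hstack([c,d]))
```

```text
(no output)
```

View pics/za.png

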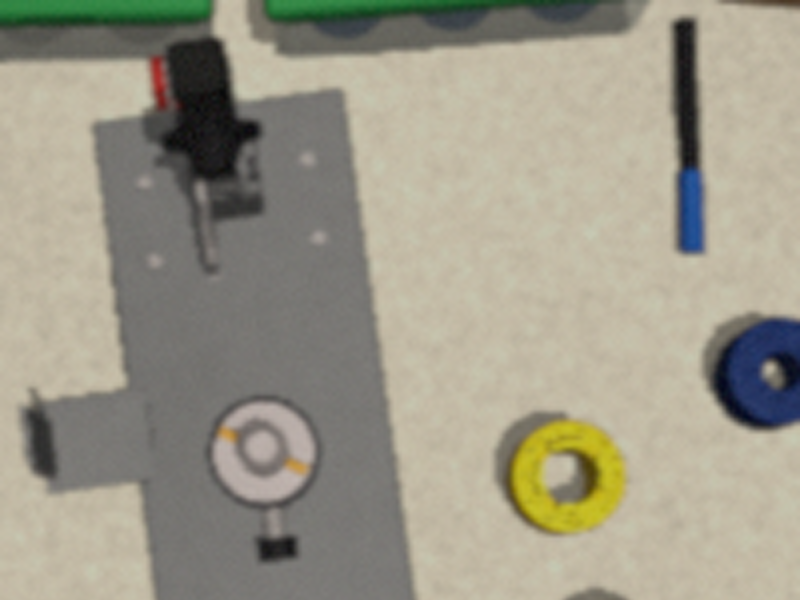

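View pics/zb.png

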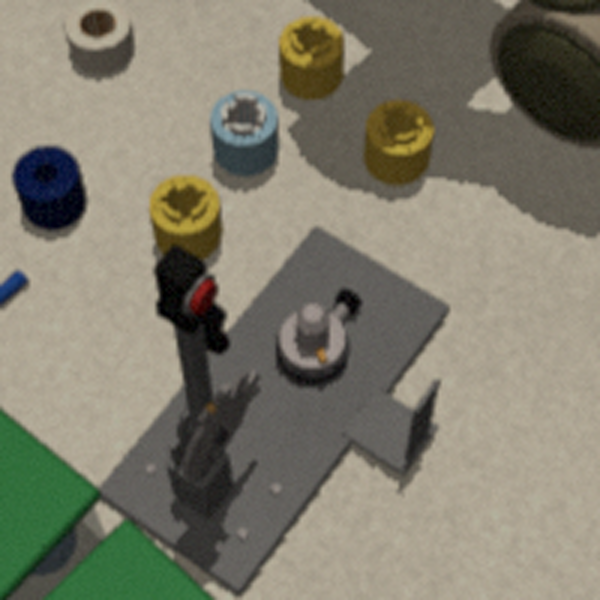

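View pics/zc.png

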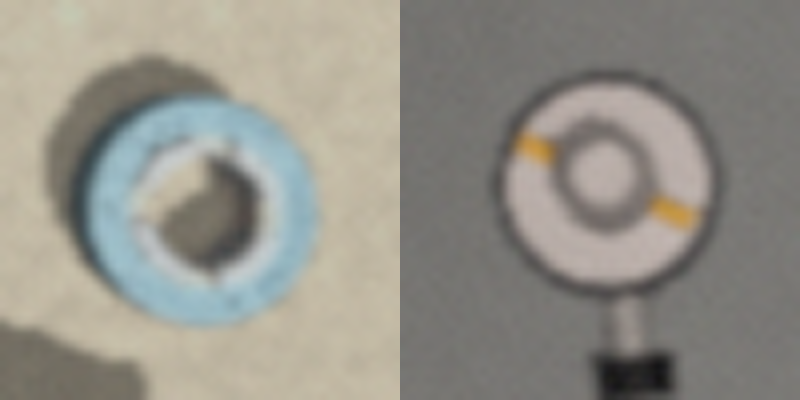

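```bash
cat > h.py <<'E'
import numpy as np,cv2
from station import manip,vision
C={n:vision.camera_info(n) for n in("scene","top")}
def ray(n,u,v):
    c=C[n];d=c["R"].T@np.linalg.solve(c["K"],[u,v,1.]);o=-c["R"].T@c["t"];return o,d/np.linalg.norm(d)
def onz(n,u,v,z):
    o,d=ray(n,u,v);return o+d*(z-o[2])/d[2]
def tri(uv1,uv2):
    o1,d1=ray("top",*uv1);o2,d2=ray("scene",*uv2)
    A=np.c_[d1,-d2];s=np.linalg.lstsq(A,o2-o1,rcond=None)[0]
    p,q=o1+s[0]*d1,o2+s[1]*d2;return (p+q)/2,np.linalg.norm(p-q)
def proj(n,X):
    c=C[n];p=c["K"]@(c["R"]@np.asarray(X,float)+c["t"]);return p[:2]/p[2]
def grab(n,f):
    im=vision.get_image(n);cv2.imwrite(f"pics/{f}.png",im[:,:,::-1]);return im[:,:,::-1].copy()
E
python3 - <<'E'
from h import *
t=cv2.imread("pics/top0.png");s=cv2.imread("pics/scene0.png")
for n in C: print(n,-C[n]["R"].T@C[n]["t"])
def blobs(im,lo,hi,mn=8):
    m=cv2.inRange(cv2.cvtColor(im,cv2.COLOR_BGR2HSV),lo,hi)
    k,l,st,ce=cv2.connectedComponentsWithStats(m)
    return m,l,[(st[i],ce[i],i) for i in range(1,k) if st[i][4]>=mn]
for n,im in(("top",t),("scene",s)):
    m,l,b=blobs(im,(90,40,90),(108,130,255),40)
    print(n,"paleblue",[(x[0].tolist(),x[1]) for x in b])
    m,l,b=blobs(im,(0,150,80),(6,255,255)); print("red",[(x[0].tolist(),x[1]) for x in b])
    m,l,b=blobs(im,(10,80,90),(22,255,255),4); print("brass",[(x[0].tolist(),x[1].round(1)) for x in b if (280<x[1][0]<330)])
E
```

```text
scene [919.2935999  310.94438718 983.48507761]
top [ 498.78315931  -33.43932244 1142.82504373]
top paleblue [([528, 35, 18, 15, 61], array([536.37704918,  41.95081967])), ([289, 36, 22, 17, 66], array([298.33333333,  42.5       ])), ([229, 38, 13, 14, 40], array([235.5 ,  44.15])), ([299, 39, 120, 35, 347], array([359.65994236,  54.129683  ])), ([332, 41, 19, 11, 49], array([341.3877551 ,  45.75510204])), ([78, 42, 14, 14, 42], array([84.42857143, 51.07142857])), ([186, 48, 111, 27, 203], array([241.3546798,  57.4729064])), ([380, 282, 29, 28, 319], array([392.87774295, 295.22884013]))]
red [([278, 145, 3, 12, 20], array([279.15, 149.9 ]))]
brass [([294, 237, 6, 4, 16], array([296.5, 238.2])), ([311, 244, 6, 5, 16], array([313.5, 246. ]))]
scene paleblue [([291, 182, 21, 17, 123], array([301.13821138, 192.45528455]))]
red [([284, 243, 7, 10, 28], array([286.71428571, 247.14285714]))]
brass [([321, 162, 14, 11, 67], array([328.3, 167.1])), ([318, 165, 2, 3, 4], array([318.5, 166. ])), ([313, 168, 2, 5, 5], array([313.2, 170. ])), ([284, 208, 4, 2, 4], array([285.5, 208.5])), ([325, 266, 4, 5, 15], array([326.6, 268.1]))]
```

Run:
```python
from h import *
t=cv2.imread("pics/top0.png");s=cv2.imread("pics/scene0.png")
g=t[225:262,288:325]
# hub disc: light or brass, or spindle side -> dilate/fill
lab=cv2.cvtColor(t,cv2.COLOR_BGR2LAB)
m=(cv2.cvtColor(t,cv2.COLOR_BGR2GRAY)>135).astype(np.uint8)
m[:225]=0;m[257:]=0;m[:,:288]=0;m[:,325:]=0
cs,_=cv2.findContours(m,cv2.RETR_EXTERNAL,cv2.CHAIN_APPROX_NONE);c=max(cs,key=cv2.contourArea);e=cv2.fitEllipse(c)
print("hub",e,onz("top",*e[0],45)); H=onz("top",*e[0],45)
b1=onz("top",296.5,238.2,51);b2=onz("top",313.5,246,51);print("bar",b1,b2,(b1+b2)/2,np.degrees(np.arctan2(*(b2-b1)[1::-1])))
# film roll: blue-ish vs counter
for n,im,box in(("top",t,(270,320,370,420)),("scene",s,(170,215,285,320))):
    f=im.astype(float);mm=((f[:,:,0]-f[:,:,2])>8).astype(np.uint8)
    q=np.zeros_like(mm);q[box[0]:box[1],box[2]:box[3]]=mm[box[0]:box[1],box[2]:box[3]]
    q=cv2.morphologyEx(q,cv2.MORPH_CLOSE,np.ones((3,3)))
    cs,_=cv2.findContours(q,cv2.RETR_EXTERNAL,cv2.CHAIN_APPROX_NONE);c=max(cs,key=cv2.contourArea)
    x,y,w,h=cv2.boundingRect(c);print(n,x,y,w,h,cv2.fitEllipse(c),cv2.minEnclosingCircle(c))
    v=cv2.cvtColor(im,cv2.COLOR_BGR2HSV)
# base plate contour
hsv=cv2.cvtColor(t,cv2.COLOR_BGR2HSV)
pm=cv2.inRange(hsv,(0,0,70),(180,28,118));pm[:150]=0;pm[300:]=0;pm[:,:262]=0;pm[:,348:]=0
cs,_=cv2.findContours(pm,cv2.RETR_EXTERNAL,cv2.CHAIN_APPROX_NONE);c=max(cs,key=cv2.contourArea)
print(cv2.contourArea(c),cv2.minAreaRect(c));
P=cv2.approxPolyDP(c,4,True)[:,0]
for p in P: print(p,onz("top",*p,16).round(1))
```

```text
hub ((305.50030517578125, 242.55239868164062), (23.622201919555664, 24.272436141967773), 75.52572631835938) [564.35119035  -6.8162912   45.        ]
bar [573.42030473  11.92988406  51.        ] [556.51361815 -23.73863679  51.        ] [564.96696144  -5.90437636  51.        ] -115.36069954141004
top 379 282 31 29 ((394.1074523925781, 295.70880126953125), (27.48719024658203, 29.803882598876953), 115.53778076171875) ((393.9666748046875, 295.70001220703125), 15.208348274230957)
scene 290 181 22 27 ((301.0715637207031, 193.71853637695312), (20.490915298461914, 28.281158447265625), 176.68724060058594) ((301.0, 193.82691955566406), 13.767085075378418)
3110.0 ((292.79730224609375, 214.7837677001953), (116.2300796508789, 46.68931579589844), 80.53767395019531)
[298 155] [759.1   8.3  16. ]
[305 161] [745.5  -6.9  16. ]
[300 174] [716.8   4.3  16. ]
[287 179] [706.2  33.   16. ]
[278 164] [739.7  52.5  16. ]
[282 158] [752.9  43.6  16. ]
[264 162] [744.6  83.3  16. ]
[282 272] [502.7  45.6  16. ]
[286 265] [517.8  36.8  16. ]
[291 272] [502.5  26.   16. ]
[287 265] [517.8  34.6  16. ]
[293 263] [521.9  21.5  16. ]
[285 262] [524.3  38.9  16. ]
[292 261] [526.3  23.6  16. ]
[288 254] [541.6  32.2  16. ]
[293 252] [545.8  21.3  16. ]
[305 259] [530.3  -4.6  16. ]
[304 271] [504.3  -2.2  16. ]
[313 270] [506.3 -21.7  16. ]
[311 258] [532.3 -17.7  16. ]
[321 242] [566.9 -39.8  16. ]
[312 228] [597.7 -20.6  16. ]
[296 226] [602.5  14.2  16. ]
[296 214] [628.8  14.   16. ]
[287 201] [657.6  33.4  16. ]
[295 197] [666.2  15.8  16. ]
[295 186] [690.4  15.6  16. ]
[309 183] [696.6 -15.2  16. ]
[306 159] [749.9  -9.2  16. ]
```

```bash
python3 - <<'E'
from h import *
t=cv2.imread("pics/top0.png");s=cv2.imread("pics/scene0.png")
P=[onz("top",*p,16) for p in((263.75,160.5),(325.5,152.5),(343.5,286),(282,294))]
for p in P: print(p.round(1))
d=P[0]-P[3]+P[1]-P[2];print("yaw x",np.degrees(np.arctan2(d[1],d[0])))
d=P[0]-P[1]+P[3]-P[2];print("yaw y-90",np.degrees(np.arctan2(d[1],d[0]))-90)
a=np.radians(np.degrees(np.arctan2((P[0]-P[3]+P[1]-P[2])[1],(P[0]-P[3]+P[1]-P[2])[0])))
x=np.array([np.cos(a),np.sin(a),0]);c=sum(P)/4-45*x;print("spindle from plate",c)
# roll: centre via film radial edges: top view
r0=onz("top",394.1,295.7,45);print("roll approx",r0)
# polar sample of core top ring z=66, both views
for n,im in(("top",t),("scene",s)):
  big=cv2.resize(im[:, :],None,fx=1,fy=1)
  print(n)
E
python3 - <<'E'
import cv2,numpy as np
t=cv2.imread("pics/top0.png");s=cv2.imread("pics/scene0.png")
a=cv2.resize(t[278:314,376:412],(576,576),interpolation=cv2.INTER_NEAREST)
b=cv2.resize(s[176:212,283:319],(576,576),interpolation=cv2.INTER_NEAREST)
cv2.imwrite("pics/n1.png",np.hstack([a[:, :400],b[:, :400]]) if 0 else cv2.resize(np.hstack([a,b]),(800,400),interpolation=cv2.INTER_AREA))
E
```

```text
[747.9  83.8  16. ]
[763.7 -52.2  16. ]
[471.  -87.3  16. ]
[455.2  45.9  16. ]
yaw x 7.10305210737437
yaw y-90 6.69404349665686
spindle from plate [564.80129462  -7.99354794  16.        ]
roll approx [ 450.25311522 -191.78365269   45.        ]
top
scene
```

View pics/n1.png

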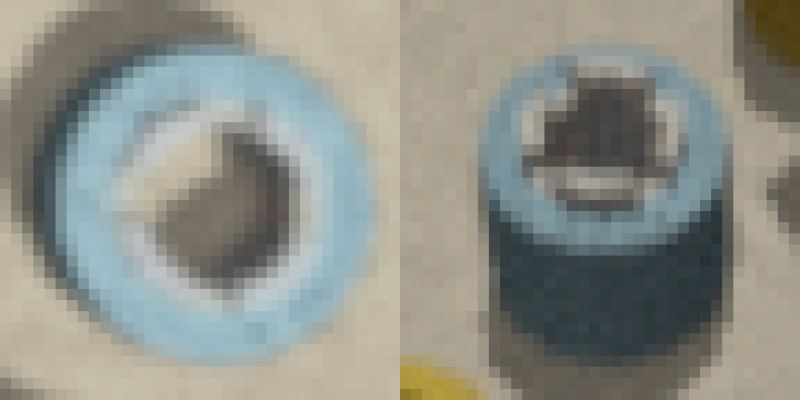

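Run:
```python
from h import *
t=cv2.imread("pics/top0.png");s=cv2.imread("pics/scene0.png")
a=onz("top",394.85,295.8,58);b=onz("scene",300.95,188.8,58);print(a,b)
for n,im,c in(("top",t,a),("scene",s,b)):
    hsv=cv2.cvtColor(im,cv2.COLOR_BGR2HSV)
    W=np.array([[proj(n,(c[0]+r*np.cos(w),c[1]+r*np.sin(w),66)) for w in np.radians(np.arange(0,360,5))] for r in(16,17.5,19)],np.float32)
    v=cv2.remap(im,W[:,:,0],W[:,:,1],cv2.INTER_LINEAR).astype(float)
    g=v.mean(2).mean(0); sat=(v[:,:,0]-v[:,:,2]).mean(0)
    for k in range(0,72): print(k*5,int(g[k]),int(sat[k]),end=" | ")
    f=np.fft.fft(g)[4]; ph=-np.angle(f)/4; print("\n",n,"bright phase deg mod90",np.degrees(ph)%90,"fold",(g.reshape(4,18).mean(0)).round())
```

```text
[ 450.60486735 -191.45717673   58.        ] [ 449.78454299 -190.34128933   58.        ]
0 186 6 | 5 185 6 | 10 182 6 | 15 177 6 | 20 177 7 | 25 179 7 | 30 179 7 | 35 182 6 | 40 181 6 | 45 181 5 | 50 181 6 | 55 180 6 | 60 178 5 | 65 177 2 | 70 183 -1 | 75 185 -3 | 80 188 -4 | 85 187 -5 | 90 181 -5 | 95 170 -3 | 100 171 0 | 105 177 5 | 110 182 6 | 115 182 7 | 120 181 9 | 125 181 8 | 130 186 9 | 135 188 10 | 140 187 8 | 145 185 8 | 150 183 8 | 155 183 8 | 160 182 6 | 165 180 5 | 170 179 4 | 175 173 3 | 180 162 2 | 185 157 3 | 190 164 7 | 195 178 11 | 200 184 11 | 205 186 9 | 210 186 9 | 215 186 9 | 220 186 9 | 225 186 9 | 230 187 10 | 235 188 9 | 240 187 10 | 245 185 9 | 250 182 10 | 255 184 8 | 260 184 8 | 265 185 8 | 270 187 9 | 275 188 9 | 280 187 11 | 285 185 11 | 290 186 10 | 295 186 11 | 300 185 10 | 305 184 10 | 310 185 11 | 315 187 12 | 320 188 12 | 325 183 12 | 330 173 10 | 335 161 7 | 340 160 5 | 345 170 6 | 350 180 5 | 355 185 6 | 
 top bright phase deg mod90 41.6974731529323 fold [180. 175. 176. 180. 183. 184. 183. 184. 185. 186. 186. 184. 180. 177.
 177. 180. 183. 183.]
0 1
[... 372 characters left out ...]
45 160 -2 | 150 161 0 | 155 161 1 | 160 158 6 | 165 153 11 | 170 143 14 | 175 131 15 | 180 121 11 | 185 118 3 | 190 127 0 | 195 139 -4 | 200 150 -6 | 205 154 -7 | 210 151 -8 | 215 149 -8 | 220 148 -7 | 225 148 -8 | 230 148 -7 | 235 145 -7 | 240 138 -8 | 245 125 -4 | 250 118 4 | 255 124 14 | 260 136 18 | 265 143 19 | 270 144 18 | 275 145 10 | 280 148 1 | 285 152 -3 | 290 157 -5 | 295 158 -7 | 300 158 -8 | 305 160 -8 | 310 162 -10 | 315 162 -10 | 320 160 -10 | 325 155 -10 | 330 139 -9 | 335 120 -9 | 340 100 -8 | 345 86 -9 | 350 92 -10 | 355 107 -12 | 
 scene bright phase deg mod90 37.9498951630028 fold [119. 123. 130. 139. 147. 149. 150. 150. 151. 150. 150. 148. 141. 132.
 122. 118. 119. 120.]
```

Run:
```python
from h import *
out=[]
for n,c in(("top",(450.6,-191.5)),("scene",(449.8,-190.3))):
    im=cv2.imread(f"pics/{n}0.png")
    # plan view at z=66, 10 px/mm, x up, y left
    pts=np.float32([[c[0]+20,c[1]+20],[c[0]+20,c[1]-20],[c[0]-20,c[1]-20],[c[0]-20,c[1]+20]])
    src=np.float32([proj(n,(p[0],p[1],66)) for p in pts])
    M=cv2.getPerspectiveTransform(src,np.float32([[0,0],[400,0],[400,400],[0,400]]))
    w=cv2.warpPerspective(im,M,(400,400),flags=cv2.INTER_CUBIC)
    w=cv2.normalize(w,None,0,255,cv2.NORM_MINMAX)
    cv2.circle(w,(200,200),150,(0,0,255),1);cv2.circle(w,(200,200),199,(0,0,255),1)
    out.append(w)
cv2.imwrite("pics/plan.png",np.hstack(out))
```

```text
(no output)
```

View pics/plan.png

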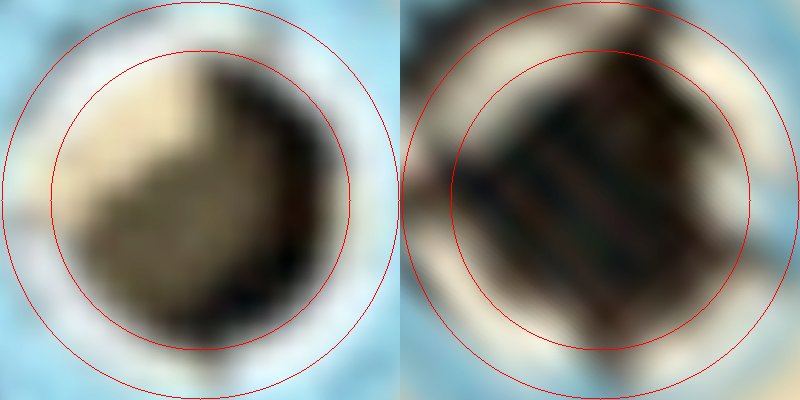

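Measured so far:

| Item | Value |
|---|---|
| Roll centre | (450.6, −191.5) |
| Notch angle | about −7° |
| Hub | (564.5, −7) |
| Bar angle | −25.4° (mod 90) |
| Stand yaw | about +6.9° |

I'll grasp with the jaw axis at 115°, so it lies along the stand's y axis after the −18° turn.

```bash
python3 -m creep '30.67 33.93 -8 0 0 0.171 0;30.67 33.93 -8 0 0 0.171 0;30.67 33.93 -8 0 0 0.171 0;30.67 33.93 -8 0 0 0.171 0;30.67 33.93 -8 0 0 0.171 0;30.67 33.93 -8 0 0 0.171 0;30.67 33.93 -8 0 0 0.171 0;30.67 33.93 -8 0 0 0.171 0'
```

```text
clock: 0.9
eef_pos: [409.1, -236.7, 169.4]
tool_rot: [-1.571, 0.0, -1.135]
ft_force: [1.1, -1.0, -0.0]
width: 0.998
```

```bash
python3 -m creep '0 0 0 0 0 0 0;0 0 0 0 0 0 0'
python3 - <<'E'
from h import *
s=manip.get_state();print(s["eef_pos"],s["tool_rot"],s["q"],s["clock"])
E
```

```text
clock: 1.1
eef_pos: [408.5, -237.8, 169.5]
tool_rot: [-1.571, 0.001, -1.132]
ft_force: [0.1, -0.7, 0.2]
width: 0.997
[ 408.4629241  -237.75608214  169.53217756] [-1.57131630e+00  6.22669044e-04 -1.13245346e+00] [-7.78235727e-01  3.15722558e-01  1.61874664e+00 -2.90641968e-04
  1.20788783e+00  3.54320854e-01] 1.1
```

```bash
python3 -m creep '4.21 4.63 -5 0 0 0 0;4.21 4.63 -8 0 0 0 0;4.21 4.63 -8 0 0 0 0;4.21 4.63 -8 0 0 0 0'
python3 - <<'E'
from h import *
s=manip.get_state();print(s["eef_pos"],s["ft_force"])
g=grab("scene","s1");t=grab("top","t1")
a=cv2.resize(g[140:240,250:350],(400,400),interpolation=cv2.INTER_CUBIC);b=cv2.resize(t[246:346,340:440],(400,400),interpolation=cv2.INTER_CUBIC)
cv2.imwrite("pics/v1.png",np.hstack([a,b]))
E
```

```text
clock: 1.5
eef_pos: [449.7, -193.2, 89.8]
tool_rot: [-1.572, 0.001, -1.136]
ft_force: [0.3, -0.1, 0.6]
width: 1.003
[ 449.69499036 -193.19748265   89.80102943] [ 0.26731697 -0.14223945  0.60505782]
```

View pics/v1.png

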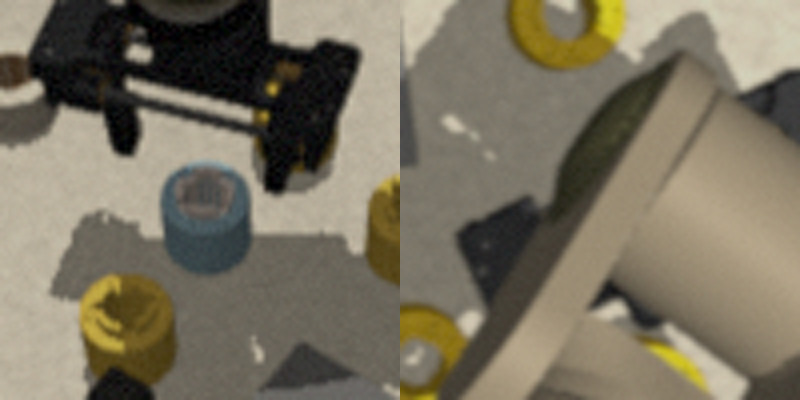

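The gripper sits centred over the blue roll: fingers at crop (125,130) and (275,180), roll at (205,215). Descending.

```bash
python3 -m creep '0.07 0.1 -3 0 0 0 0;0.07 0.1 -6 0 0 0 0;0.07 0.1 -7.2 0 0 0 0;0.07 0.1 -7.2 0 0 0 0;0.07 0.1 -7.2 0 0 0 0'; python3 -m creep '0 0 0 0 0 0 255;0 0 0 0 0 0 255;0 0 0 0 0 0 255;0 0 0 0 0 0 255;0 0 0 0 0 0 255;0 0 0 0 0 0 255'
```

```text
clock: 2.1
eef_pos: [451.3, -192.5, 19.3]
tool_rot: [-1.57, -0.002, -1.136]
ft_force: [-0.7, 0.4, 0.6]
width: 1.003
clock: 2.7
eef_pos: [451.1, -191.3, 18.2]
tool_rot: [-1.571, -0.0, -1.135]
ft_force: [-0.6, 0.8, 5.5]
width: 0.665
```

```bash
python3 -m creep '0 0 4 0 0 0 255;0 0 8 0 0 0 255;0 0 12 0 0 0 255;3 5 12 0 0 -0.15 255;6 10 12 0 0 -0.31 255;9 14.5 12 0 0 -0.31 255;11.35 18.4 12 0 0 -0.314 255;11.35 18.4 12 0 0 -0.314 255'; python3 -m creep '0 0 0 0 0 0 255;0 0 0 0 0 0 255;0 0 0 0 0 0 255';python3 - <<'E'
from h import *
s=manip.get_state();print(s["eef_pos"],s["ft_force"],s["moment"])
g=grab("scene","s2")
a=cv2.resize(g[150:350,220:420],(600,600),interpolation=cv2.INTER_CUBIC)
cv2.imwrite("pics/v2.png",a)
E
```

```text
clock: 3.5
eef_pos: [565.3, -4.1, 137.2]
tool_rot: [-1.571, 0.001, -1.447]
ft_force: [1.1, -0.9, -3.2]
width: 0.666
clock: 3.8
eef_pos: [563.9, -7.9, 137.5]
tool_rot: [-1.572, 0.0, -1.45]
ft_force: [0.3, -0.2, -2.8]
width: 0.665
[563.87916892  -7.94577932 137.49471703] [ 0.28391971 -0.16162439 -2.75570887] [ 0.03653602 -0.01221559  0.0111427 ]
```

View pics/v2.png

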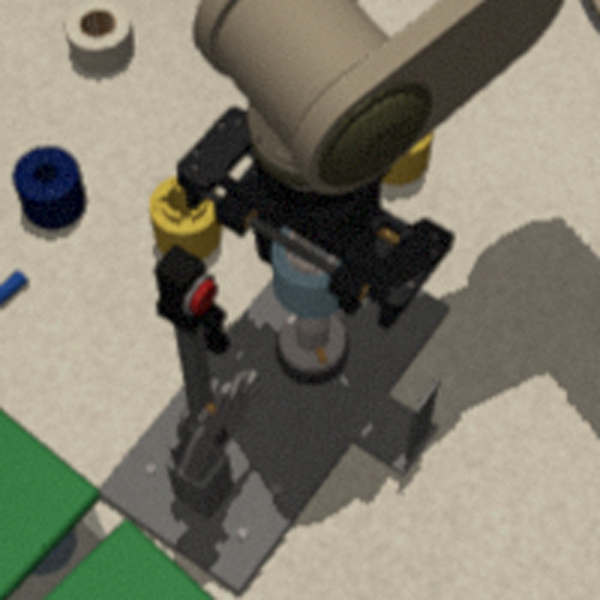

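Run:
```python
from h import *
print("tip", onz("top",304.9,241.4,87))
for n in C: print(n,proj(n,(564.5,-7.2,45)),proj(n,(564.5,-7.2,87)),proj(n,(563.9,-7.9,152.3)))
g=cv2.imread("pics/s2.png").astype(int)
m=((g[:,:,0]-g[:,:,2])>8).astype(np.uint8);q=np.zeros_like(m);q[225:262,305:340]=m[225:262,305:340]
cs,_=cv2.findContours(q,cv2.RETR_EXTERNAL,cv2.CHAIN_APPROX_NONE);c=max(cs,key=cv2.contourArea);print(cv2.boundingRect(c))
s0=cv2.imread("pics/scene0.png")
a=cv2.resize(s0[240:285,305:345],(533,600),interpolation=cv2.INTER_CUBIC);b=cv2.resize(cv2.imread("pics/s2.png")[225:285,300:345],(450,600),interpolation=cv2.INTER_CUBIC)[:, :267]
cv2.imwrite("pics/v3.png",np.hstack([a,b]))
```

```text
tip [564.2109103   -6.63585485  87.        ]
scene [322.95822673 261.85678928] [323.04246995 253.70166111] [323.13522983 239.42509297]
top [305.68054286 242.48012105] [305.17512866 241.25511177] [304.67366368 239.4535739 ]
(310, 231, 23, 25)
```

View pics/v3.png

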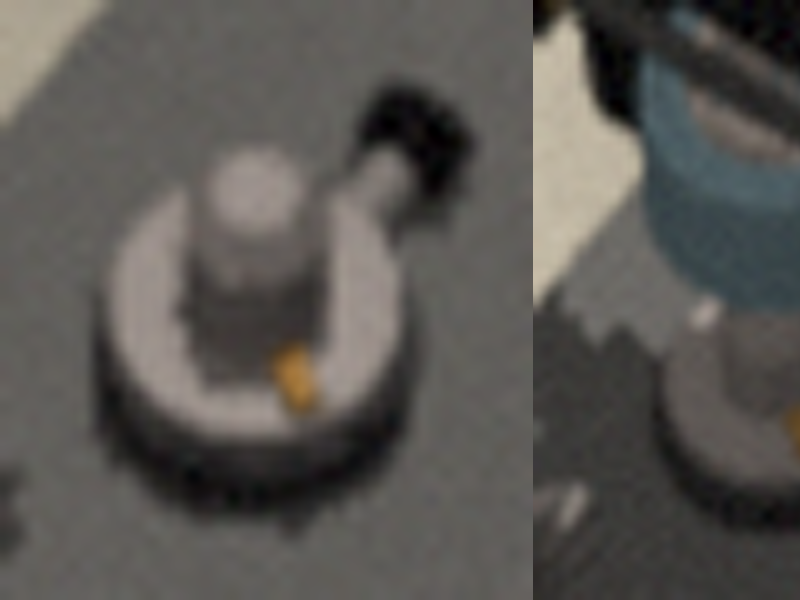

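```bash
python3 -m creep '0.05 0.09 -2 0 0 0 255;0.05 0.09 -3.5 0 0 0 255;0.05 0.09 -3.8 0 0 0 255;0.05 0.09 -3.8 0 0 0 255;0.05 0.09 -3.8 0 0 0 255'; python3 -m creep '0 0 -0.6 0 0 0 255;0 0 -1.0 0 0 0 255;0 0 -1.0 0 0 0 255;0 0 -1 0 0 0 255'
```

```text
clock: 4.35
eef_pos: [565.2, -6.8, 100.6]
tool_rot: [-1.57, -0.0, -1.45]
ft_force: [-0.1, 0.5, -2.9]
width: 0.663
clock: 4.75
eef_pos: [565.0, -6.3, 89.8]
tool_rot: [-1.571, 0.0, -1.449]
ft_force: [-0.7, -0.0, -2.5]
width: 0.666
```

```bash
python3 -m creep '0 0 -0.8 0 0 0 255;0 0 -1.5 0 0 0 255;0 0 -1.8 0 0 0 255;0 0 -1.8 0 0 0 255;0 0 -1.8 0 0 0 255'; python3 -m creep '0 0 -0.2 0 0 0 255;0 0 -0.4 0 0 0 255;0 0 -0.4 0 0 0 255;0 0 -0.4 0 0 0 255'
```

```text
clock: 5.25
eef_pos: [565.0, -6.3, 71.8]
tool_rot: [-1.571, 0.0, -1.449]
ft_force: [0.6, 0.2, -1.7]
width: 0.662
clock: 5.65
eef_pos: [565.0, -6.3, 67.8]
tool_rot: [-1.571, 0.0, -1.449]
ft_force: [0.1, 0.4, -2.4]
width: 0.662
```

```bash
python3 -m creep '0 0 -0.2 0 0 0 255;0 0 -0.2 0 0 0 255;0 0 -0.2 0 0 0 255'; python3 -m creep '0 0 -0.2 0 0 0 255;0 0 -0.2 0 0 0 255;0 0 -0.2 0 0 0 255'
```

```text
clock: 5.95
eef_pos: [564.9, -6.3, 65.8]
tool_rot: [-1.571, 0.0, -1.449]
ft_force: [0.6, 0.1, -2.7]
width: 0.665
clock: 6.25
eef_pos: [564.9, -6.3, 63.8]
tool_rot: [-1.571, 0.0, -1.449]
ft_force: [-0.3, 0.3, -2.2]
width: 0.663
```

```bash
python3 -m creep '0 0 -0.08 0 0 0 255;0 0 -0.08 0 0 0 255;0 0 -0.08 0 0 0 255'; python3 -m creep '0 0 -0.08 0 0 0 255;0 0 -0.08 0 0 0 255;0 0 -0.08 0 0 0 255'
```

```text
clock: 6.55
eef_pos: [565.0, -6.3, 63.2]
tool_rot: [-1.571, -0.0, -1.449]
ft_force: [-0.8, -0.3, 1.0]
width: 0.665
clock: 6.85
eef_pos: [565.1, -6.3, 63.1]
tool_rot: [-1.57, -0.0, -1.449]
ft_force: [-3.1, 0.3, 7.7]
width: 0.666
```

Contact came at TCP z 63.2, the height expected for fully home. I'll release and check.

```bash
python3 -m creep '0 0 0.05 0 0 0 0;0 0 0.05 0 0 0 0;0 0 0.05 0 0 0 0;0 0 0.05 0 0 0 0;0 0 0.05 0 0 0 0'; python3 -m creep '0 0 4 0 0 0 0;0 0 8 0 0 0 0;-3 0 11 0 0 0 0;-9 0 11 0 0 0 0;-14 0 11 0 0 0 0;-18 -4 14 0 0 0 0;-18 -8 14 0 0 0 0;-18 -10 14 0 0 0 0'
python3 - <<'E'
from h import *
s=manip.get_state();print(s["eef_pos"],s["ft_force"],s["moment"])
g=grab("scene","s3");t=grab("top","t3")
a=cv2.resize(g[220:290,290:360],(400,400),interpolation=cv2.INTER_CUBIC);b=cv2.resize(t[130:270,240:380],(400,400),interpolation=cv2.INTER_CUBIC)
cv2.imwrite("pics/v4.png",np.hstack([a,b]))
for n in C: print(n,[proj(n,(564.7,-6.6,z)) for z in(45+58,45+64,111)])
E
```

```text
clock: 7.35
eef_pos: [564.9, -6.3, 62.6]
tool_rot: [-1.571, 0.0, -1.449]
ft_force: [-0.3, -0.0, -0.0]
width: 0.996
clock: 8.15
eef_pos: [383.9, -108.3, 204.2]
tool_rot: [-1.569, -0.002, -1.45]
ft_force: [0.7, -0.0, 0.1]
width: 0.998
[ 383.85468852 -108.3094691   204.15423133] [ 7.28358987e-01 -2.59714238e-04  7.96585758e-02] [ 0.03564173 -0.01210553  0.07086887]
scene [array([323.2101064 , 250.64955302]), array([323.22369843, 249.40295597]), array([323.22826088, 248.98450978])]
top [array([304.67212641, 240.66675424]), array([304.59256797, 240.47756825]), array([304.56584375, 240.41401938])]
```

View pics/v4.png

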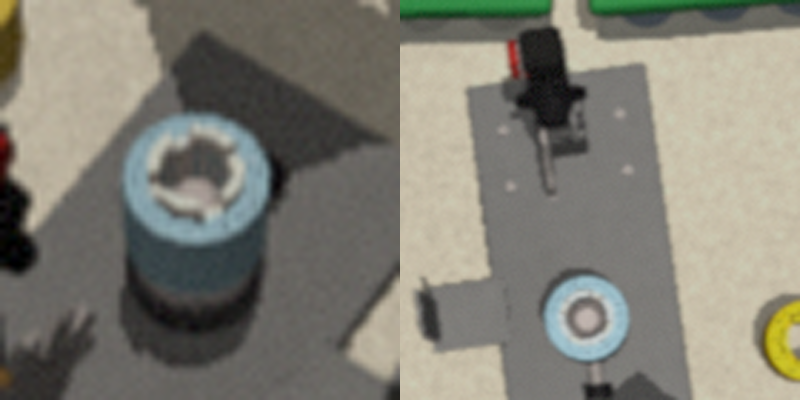

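Run:
```python
from h import *
p,e=tri((279.15,149.9),(286.7,247.1));print("red tri",p,e)
a=np.radians(6.9);X=np.array([np.cos(a),np.sin(a),0]);Y=np.array([-np.sin(a),np.cos(a),0]);Z=np.array([0,0,1.])
h=np.array([564.7,-6.8,45])+135*X+79*Z;g=h+205*(np.sin(1.56)*Z-np.cos(1.56)*X);print("hinge",h,"grip",g,"button",g+19*Y)
for n in C: print(n,"btn",proj(n,g+19*Y),"grip",proj(n,g),"end",proj(n,g+22*Z), "endface corners",[proj(n,g+22*Z+sx*11*X+sy*12*Y).round(1) for sx in(-1,1) for sy in(-1,1)])
t=cv2.imread("pics/t3.png");s=cv2.imread("pics/s3.png")
A=cv2.resize(t[130:180,265:315],(400,400),interpolation=cv2.INTER_CUBIC);B=cv2.resize(s[225:275,260:310],(400,400),interpolation=cv2.INTER_CUBIC)
cv2.imwrite("pics/v5.png",np.hstack([A,B]))
```

```text
red tri [694.43889424  26.16043057 333.49275813] 0.33010382371913566
hinge [698.72224116   9.41847324 124.        ] grip [696.52506664   9.15258591 328.98805265] button [694.24246671  28.01497541 328.98805265]
scene btn [287.82621268 248.94383185] grip [279.10695911 243.30746187] end [278.01860952 236.89000227] endface corners [array([276.5, 228.8]), array([287.7, 235.9]), array([268.3, 237.9]), array([279.6, 245.2])]
top btn [278.27596505 150.64179715] grip [290.12188408 149.04676851] end [289.34740784 145.64555778] endface corners [array([298. , 151.6]), array([282.6, 153.6]), array([296.1, 137.7]), array([280.8, 139.7])]
```

View pics/v5.png

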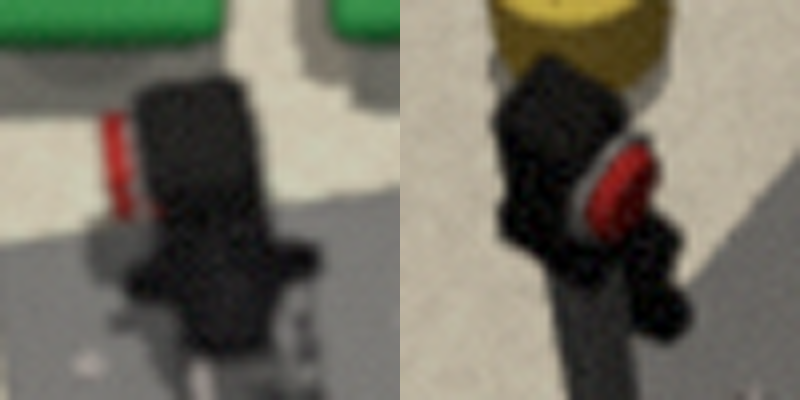

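The roll is home: film top centre at scene (324,250.8), against 250.65 predicted for home. The grip prediction matches the picture, so I'll approach from above.

```bash
python3 -m creep '0 0 5 0 0 0 0;0 0 10 0 0 0 0;0 0 15 0 0 0 0;4 2 17.6 0 0 0 0;8.5 4 17.6 0 0 0 0;13 6 17.6 0 0 0 0;17.5 8 17.6 0 0 0 0;20 9.5 17.6 0 0 0 0'; python3 -m creep '0 0 0 0 0 0 0;0 0 0 0 0 0 0';python3 - <<'E'
from h import *
s=manip.get_state();print(s["eef_pos"],s["tool_rot"],s["q"])
E
```

```text
clock: 9.05
eef_pos: [587.3, -8.5, 377.0]
tool_rot: [-1.573, 0.001, -1.447]
ft_force: [0.1, -0.9, -0.8]
width: 1.002
clock: 9.25
eef_pos: [584.9, -10.2, 377.9]
tool_rot: [-1.572, 0.001, -1.447]
ft_force: [-0.6, 0.2, 0.4]
width: 0.998
[584.93469494 -10.19457181 377.92049226] [-1.57239265e+00  5.19922122e-04 -1.44735305e+00] [-2.19628218e-01  3.97512980e-01  8.80382072e-01 -4.94797752e-05
  1.86537579e+00  1.22771009e+00]
```

```bash
python3 -m creep '4 0.7 0 0 0 0 0;8 1.5 0 0 0 0 0;11.15 2.0 0 0 0 0 0;11.15 2.0 0 0 0 0 0;11.15 2.0 0 0 0 0 0;11.15 2.0 0 0 0 0 0';python3 - <<'E'
from h import *
s=manip.get_state();print(s["eef_pos"],s["tool_rot"],s["q"])
g=grab("scene","s4");t=grab("top","t4")
a=cv2.resize(g[170:290,230:350],(400,400),interpolation=cv2.INTER_CUBIC);b=cv2.resize(t[90:210,230:350],(400,400),interpolation=cv2.INTER_CUBIC)
cv2.imwrite("pics/v6.png",np.hstack([a,b]))
E
```

```text
clock: 9.85
eef_pos: [695.2, 8.4, 380.2]
tool_rot: [-1.57, -0.0, -1.45]
ft_force: [0.4, 0.7, 0.4]
width: 1.001
[695.24804747   8.39186716 380.1719825 ] [-1.56955902e+00 -4.15695625e-04 -1.44958987e+00] [-1.57715737e-01  6.54429179e-01  4.26932040e-01 -6.67720085e-05
  2.05892749e+00  1.29184252e+00]
```

View pics/v6.png

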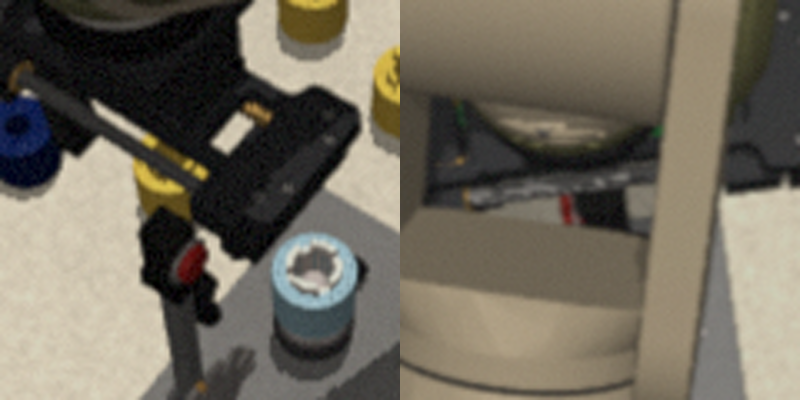

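```bash
python3 -m creep '0 0 0 0 0 0 0;0 0 0 0 0 0 0'
python3 - <<'E'
from h import *
T=np.array([696,9.5,380.]);a=np.radians(97);J=np.array([np.cos(a),np.sin(a),0])
print(proj("scene",T+44*J),proj("scene",T+61*J),proj("scene",T-44*J))
E
```

```text
clock: 10.15
eef_pos: [696.0, 8.6, 379.5]
tool_rot: [-1.57, -0.0, -1.449]
ft_force: [0.2, 0.0, 0.5]
width: 1.004
[298.54954251 241.52566466] [307.12923183 246.95299587] [255.93509093 214.56865786]
```

```bash
python3 -m creep '0.04 0.1 -2 0 0 0 0;0.04 0.1 -4 0 0 0 0;0.04 0.1 -6 0 0 0 0;0.04 0.1 -6.9 0 0 0 0;0.04 0.1 -6.9 0 0 0 0;0.04 0.1 -6.9 0 0 0 0;0.04 0.1 -6.9 0 0 0 0'
python3 - <<'E'
from h import *
g=grab("scene","s5")
cv2.imwrite("pics/v7.png",cv2.resize(g[190:290,240:340],(600,600),interpolation=cv2.INTER_CUBIC))
E
```

```text
clock: 10.85
eef_pos: [697.1, 9.6, 311.0]
tool_rot: [-1.569, -0.001, -1.449]
ft_force: [-0.4, -0.2, -0.2]
width: 0.999
```

View pics/v7.png

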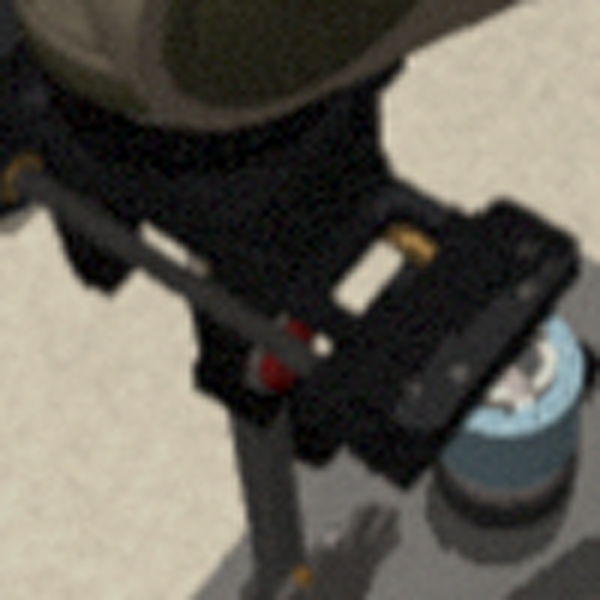

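The fingers straddle the grip with the red button between them. Closing.

```bash
python3 -m creep '0 0 0 0 0 0 150;0 0 0 0 0 0 150;0 0 0 0 0 0 150;0 0 0 0 0 0 150;0 0 0 0 0 0 150'; python3 -m creep '0 0 0 0 0 0 255;0 0 0 0 0 0 255;0 0 0 0 0 0 255;0 0 0 0 0 0 255'
python3 - <<'E'
from h import *
s=manip.get_state();print(s["eef_pos"],s["ft_force"],s["moment"],s["width"]*88)
E
```

```text
clock: 11.4
eef_pos: [696.9, 9.7, 309.7]
tool_rot: [-1.571, 0.0, -1.449]
ft_force: [-0.2, -1.0, 0.6]
width: 0.576
clock: 11.8
eef_pos: [696.8, 10.7, 309.8]
tool_rot: [-1.571, 0.001, -1.448]
ft_force: [-0.6, 4.4, 1.1]
width: 0.266
[696.7549471   10.67652313 309.76305278] [-0.60305019  4.39805105  1.06192172] [0.73081721 0.0659143  0.09241124] 23.376388819224342
```

```bash
cat > tab.py <<'E'
import numpy as np
a=np.radians(6.9);X=np.array([np.cos(a),np.sin(a),0]);Y=np.array([-np.sin(a),np.cos(a),0]);Z=np.array([0,0,1.])
t0=1.56
def S(t):
    f=0.6*(t0-t)/t0
    return 205*((np.cos(t0)-np.cos(t))*X+(np.sin(t)-np.sin(t0))*Z)+19*(np.sin(f)*X-np.cos(f)*Z+Z),-f*Y
T=np.r_[np.linspace(1.56,0,41)]
for k in range(0,40,5):
    p0,r0=S(T[k])
    print("call",k//5,"theta end",T[k+5].round(3),"abs end",S(T[k+5])[0].round(1))
    print(";".join(" ".join(f"{v:.2f}" for v in (S(T[j])[0]-p0)/10)+"  "+" ".join(f"{v:.3f}" for v in S(T[j])[1]-r0)+" 255" for j in range(k+1,k+6)))
E
python3 tab.py
```

```text
call 0 theta end 1.365 abs end [-38.   -4.6  -4.3]
-0.77 -0.09 -0.02  0.002 -0.015 0.000 255;-1.53 -0.18 -0.08  0.004 -0.030 0.000 255;-2.29 -0.28 -0.16  0.005 -0.045 0.000 255;-3.05 -0.37 -0.28  0.007 -0.060 0.000 255;-3.80 -0.46 -0.43  0.009 -0.074 0.000 255
call 1 theta end 1.17 abs end [-74.4  -9.  -16. ]
-0.75 -0.09 -0.18  0.002 -0.015 0.000 255;-1.48 -0.18 -0.38  0.004 -0.030 0.000 255;-2.21 -0.27 -0.62  0.005 -0.045 0.000 255;-2.93 -0.35 -0.88  0.007 -0.060 0.000 255;-3.64 -0.44 -1.18  0.009 -0.074 0.000 255
call 2 theta end 0.975 abs end [-107.8  -13.   -34.8]
-0.70 -0.08 -0.32  0.002 -0.015 0.000 255;-1.38 -0.17 -0.67  0.004 -0.030 0.000 255;-2.05 -0.25 -1.05  0.005 -0.045 0.000 255;-2.70 -0.33 -1.45  0.007 -0.060 0.000 255;-3.34 -0.40 -1.88  0.009 -0.074 0.000 255
call 3 theta end 0.78 abs end [-136.9  -16.6  -60. ]
-0.62 -0.08 -0.45  0.002 -0.015 0.000 255;-1.22 -0.15 -0.93  0.004 -0.030 0.000 255;-1.81 -0.22 -1.44  0.005 -0.045 0.000 255;-2.37 -0.29 -1.96  0.007 -0.060 0.000 255;-2.91 -0.35 -2.51  0.009 -0.074 0.000 255
call 4 theta end 0.585 abs end [-160.6  -19.4  -90.5
[... 300 characters left out ...]
00 255;-0.77 -0.09 -1.34  0.004 -0.030 0.000 255;-1.12 -0.14 -2.04  0.005 -0.045 0.000 255;-1.44 -0.17 -2.75  0.007 -0.060 0.000 255;-1.73 -0.21 -3.47  0.009 -0.074 0.000 255
call 6 theta end 0.195 abs end [-188.   -22.8 -162.7]
-0.26 -0.03 -0.73  0.002 -0.015 0.000 255;-0.50 -0.06 -1.48  0.004 -0.030 0.000 255;-0.70 -0.08 -2.23  0.005 -0.045 0.000 255;-0.87 -0.11 -2.99  0.007 -0.060 0.000 255;-1.02 -0.12 -3.75  0.009 -0.074 0.000 255
call 7 theta end 0.0 abs end [-190.7  -23.1 -201.7]
-0.11 -0.01 -0.77  0.002 -0.015 0.000 255;-0.20 -0.02 -1.55  0.004 -0.030 0.000 255;-0.25 -0.03 -2.33  0.005 -0.045 0.000 255;-0.27 -0.03 -3.11  0.007 -0.060 0.000 255;-0.27 -0.03 -3.90  0.009 -0.074 0.000 255
```

```bash
python3 -m creep '-0.4 -0.05 0 0 0 0 255;-0.77 -0.09 -0.02 0.002 -0.015 0 255;-0.77 -0.09 -0.02 0.002 -0.015 0 255'
```

```text
clock: 12.1
eef_pos: [689.1, 9.7, 309.5]
tool_rot: [-1.554, 0.001, -1.448]
ft_force: [0.5, 5.8, -1.4]
width: 0.269
```

The arm moves freely: no x force over 7.7 mm of travel. Continuing the swing.

```bash
python3 -m creep '-0.76 -0.09 -0.06 0.002 -0.015 0 255;-1.52 -0.19 -0.14 0.004 -0.03 0 255;-2.28 -0.28 -0.26 0.005 -0.045 0 255;-3.03 -0.37 -0.41 0.007 -0.06 0 255'; python3 -m creep '-0.75 -0.09 -0.18  0.002 -0.015 0 255;-1.48 -0.18 -0.38  0.004 -0.030 0 255;-2.21 -0.27 -0.62  0.005 -0.045 0 255;-2.93 -0.35 -0.88  0.007 -0.060 0 255;-3.64 -0.44 -1.18  0.009 -0.074 0 255;-3.64 -0.44 -1.18  0.009 -0.074 0 255'
```

```text
clock: 12.5
eef_pos: [659.1, 5.8, 305.6]
tool_rot: [-1.493, 0.001, -1.448]
ft_force: [3.3, 4.6, -1.6]
width: 0.267
clock: 13.1
eef_pos: [621.8, 1.1, 293.5]
tool_rot: [-1.421, 0.001, -1.449]
ft_force: [-0.0, 4.5, -1.9]
width: 0.272
```

```bash
python3 -m creep '-0.70 -0.08 -0.32  0.002 -0.015 0 255;-1.38 -0.17 -0.67  0.004 -0.030 0 255;-2.05 -0.25 -1.05  0.005 -0.045 0 255;-2.70 -0.33 -1.45  0.007 -0.060 0 255;-3.34 -0.40 -1.88  0.009 -0.074 0 255;-3.34 -0.40 -1.88  0.009 -0.074 0 255'
python3 - <<'E'
from h import *
g=grab("scene","s6")
cv2.imwrite("pics/v8.png",cv2.resize(g[170:320,230:380],(600,600),interpolation=cv2.INTER_CUBIC))
E
```

```text
clock: 13.7
eef_pos: [588.7, -3.1, 274.6]
tool_rot: [-1.347, 0.0, -1.449]
ft_force: [0.1, 2.8, -1.6]
width: 0.27
```

View pics/v8.png

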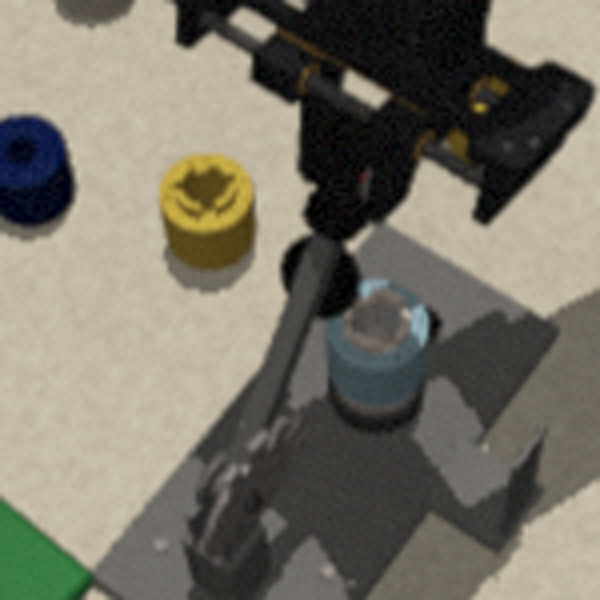

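The arm is following, with the grip still pinched near (350,190), the plug at (320,275) and the roll seated. I'll carry on past the notch regions with the button held.

```bash
python3 -m creep '-0.62 -0.08 -0.45  0.002 -0.015 0 255;-1.22 -0.15 -0.93  0.004 -0.030 0 255;-1.81 -0.22 -1.44  0.005 -0.045 0 255;-2.37 -0.29 -1.96  0.007 -0.060 0 255;-2.91 -0.35 -2.51  0.009 -0.074 0 255;-2.91 -0.35 -2.51  0.009 -0.074 0 255'; python3 -m creep '-0.52 -0.06 -0.57  0.002 -0.015 0 255;-1.02 -0.12 -1.16  0.004 -0.030 0 255;-1.49 -0.18 -1.77  0.005 -0.045 0 255;-1.94 -0.23 -2.40  0.007 -0.060 0 255;-2.37 -0.29 -3.05  0.009 -0.074 0 255;-2.37 -0.29 -3.05  0.009 -0.074 0 255'
```

```text
clock: 14.35
eef_pos: [559.9, -6.8, 249.5]
tool_rot: [-1.273, 0.0, -1.449]
ft_force: [1.5, 3.9, -1.9]
width: 0.271
clock: 14.95
eef_pos: [536.5, -9.8, 219.0]
tool_rot: [-1.198, 0.0, -1.449]
ft_force: [4.4, 4.5, -3.8]
width: 0.271
```

```bash
python3 -m creep '-0.40 -0.05 -0.66  0.002 -0.015 0 255;-0.77 -0.09 -1.34  0.004 -0.030 0 255;-1.12 -0.14 -2.04  0.005 -0.045 0 255;-1.44 -0.17 -2.75  0.007 -0.060 0 255;-1.73 -0.21 -3.47  0.009 -0.074 0 255;-1.73 -0.21 -3.47  0.009 -0.074 0 255'
```

```text
clock: 15.55
eef_pos: [519.7, -11.9, 184.4]
tool_rot: [-1.123, 0.0, -1.449]
ft_force: [5.2, 3.8, -4.7]
width: 0.273
```

```bash
python3 -m creep '-0.26 -0.03 -0.73  0.002 -0.015 0 255;-0.50 -0.06 -1.48  0.004 -0.030 0 255;-0.70 -0.08 -2.23  0.005 -0.045 0 255;-0.87 -0.11 -2.99  0.007 -0.060 0 255;-1.02 -0.12 -3.75  0.009 -0.074 0 255;-1.02 -0.12 -3.75  0.009 -0.074 0 255'
python3 - <<'E'
from h import *
s=manip.get_state();print(s["ft_force"],s["moment"])
g=grab("scene","s7")
cv2.imwrite("pics/v9.png",cv2.resize(g[190:310,260:380],(600,600),interpolation=cv2.INTER_CUBIC))
E
```

```text
clock: 16.15
eef_pos: [510.0, -13.2, 147.0]
tool_rot: [-1.048, 0.0, -1.448]
ft_force: [3.8, 3.5, -3.0]
width: 0.269
[ 3.81703727  3.48040881 -3.03457381] [ 0.54198534 -0.54243725  0.4045719 ]
```

View pics/v9.png

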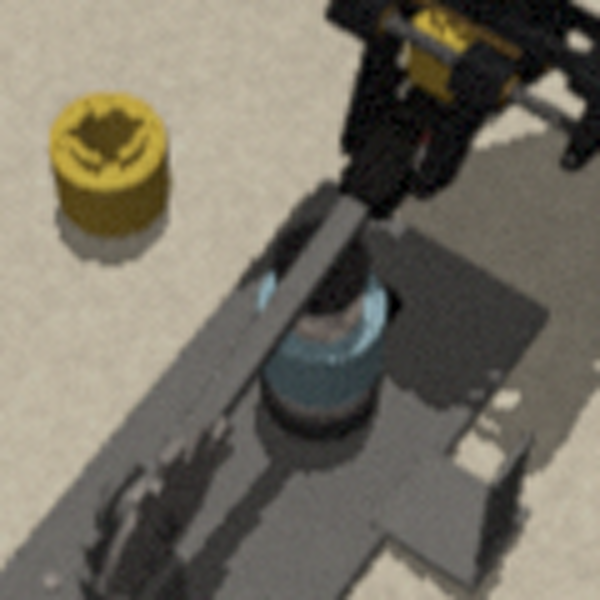

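The plug is right over the core, near (320,260). I'll do the last 0.2 rad more slowly.

```bash
python3 -m creep '-0.06 -0.01 -0.4 0.001 -0.008 0 255;-0.11 -0.01 -0.77  0.002 -0.015 0 255;-0.16 -0.02 -1.16 0.003 -0.022 0 255;-0.20 -0.02 -1.55  0.004 -0.030 0 255;-0.20 -0.02 -1.55  0.004 -0.030 0 255'; python3 -m creep '-0.03 0 -0.4 0 0 0 255;-0.05 -0.01 -0.78 0.001 -0.015 0 255;-0.05 -0.01 -0.78 0.001 -0.015 0 255'; python3 -m creep '-0.01 0 -0.4 0 0 0 255;-0.02 0 -0.78 0.002 -0.015 0 255;-0.02 0 -0.78 0.002 -0.015 0 255'
```

```text
clock: 16.7
eef_pos: [508.2, -13.4, 131.9]
tool_rot: [-1.017, 0.0, -1.448]
ft_force: [4.8, 4.3, -1.0]
width: 0.271
clock: 17.0
eef_pos: [507.8, -13.5, 124.0]
tool_rot: [-1.001, -0.001, -1.448]
ft_force: [7.7, 5.2, -2.2]
width: 0.271
clock: 17.3
eef_pos: [507.6, -13.5, 116.3]
tool_rot: [-0.986, -0.001, -1.448]
ft_force: [8.1, 4.3, -2.4]
width: 0.27
```

```bash
python3 -m creep '0 0 -0.2 0 0 0 255;0 0 -0.4 0 0 0 255;0 0 -0.4 0 0 0 255'; python3 -m creep '0 0 -0.15 0 0 0 255;0 0 -0.3 0 0 0 255;0 0 -0.3 0 0 0 255'
```

```text
clock: 17.6
eef_pos: [507.5, -13.5, 112.4]
tool_rot: [-0.986, -0.001, -1.448]
ft_force: [7.3, 4.2, -2.0]
width: 0.268
clock: 17.9
eef_pos: [507.5, -13.5, 109.5]
tool_rot: [-0.986, -0.001, -1.448]
ft_force: [6.5, 3.6, -0.7]
width: 0.271
```

```bash
python3 -m creep '0 0 -0.1 0 0 0 255;0 0 -0.2 0 0 0 255;0 0 -0.2 0 0 0 255'; python3 -m creep '0 0 -0.1 0 0 0 255;0 0 -0.15 0 0 0 255;0 0 -0.15 0 0 0 255'
```

```text
clock: 18.2
eef_pos: [507.6, -13.5, 109.1]
tool_rot: [-0.983, -0.002, -1.448]
ft_force: [-8.4, 3.7, 21.7]
width: 0.275
clock: 18.5
eef_pos: [507.8, -13.5, 108.6]
tool_rot: [-0.981, -0.003, -1.448]
ft_force: [-15.7, 2.6, 36.3]
width: 0.271
```

The stop is reached, with force climbing. I'll back off about 2 mm to unload, then check.

```bash
python3 -m creep '0 0 0.15 0 0 0 255;0 0 0.22 0 0 0 255;0 0 0.22 0 0 0 255'
python3 - <<'E'
from h import *
s=manip.get_state();print(s["eef_pos"],s["ft_force"],s["moment"])
g=grab("scene","s8")
cv2.imwrite("pics/v10.png",cv2.resize(g[190:310,260:380],(600,600),interpolation=cv2.INTER_CUBIC))
E
```

```text
clock: 18.8
eef_pos: [507.6, -13.5, 108.8]
tool_rot: [-0.985, -0.001, -1.448]
ft_force: [0.6, 3.8, 8.8]
width: 0.269
[507.64915462 -13.48463206 108.84144296] [0.61671029 3.81475801 8.83177171] [ 0.55923634 -0.76265802  0.33976432]
```

View pics/v10.png

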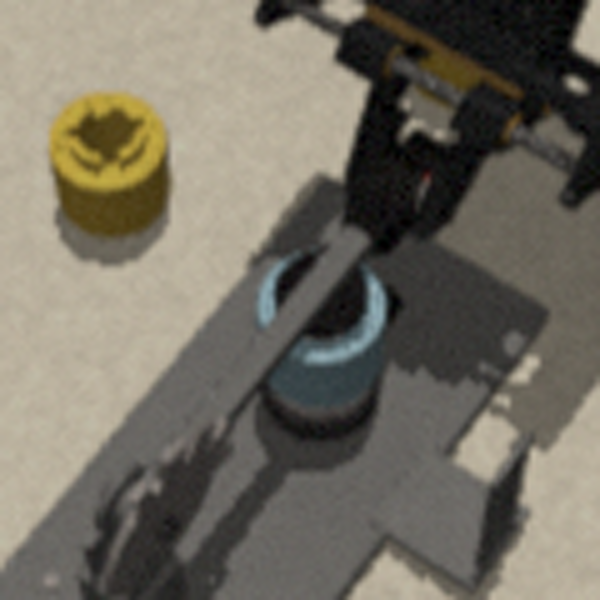

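The plug is in the core. I'll unload the rest and open.

```bash
python3 -m creep '0 0 0.08 0 0 0 255;0 0 0.08 0 0 0 255'; python3 -m creep '0 0 0 0 0 0 120;0 0 0 0 0 0 0;0 0 0 0 0 0 0;0 0 0 0 0 0 0;0 0 0 0 0 0 0;0 0 0 0 0 0 0'
python3 - <<'E'
from h import *
g=grab("scene","s9")
cv2.imwrite("pics/v11.png",cv2.resize(g[190:310,260:380],(600,600),interpolation=cv2.INTER_CUBIC))
E
```

```text
clock: 19.05
eef_pos: [507.6, -13.5, 109.1]
tool_rot: [-0.986, -0.001, -1.448]
ft_force: [5.1, 4.7, 0.2]
width: 0.267
clock: 19.65
eef_pos: [506.1, -13.4, 108.4]
tool_rot: [-0.988, -0.001, -1.449]
ft_force: [0.7, 0.4, -0.4]
width: 0.79
```

View pics/v11.png

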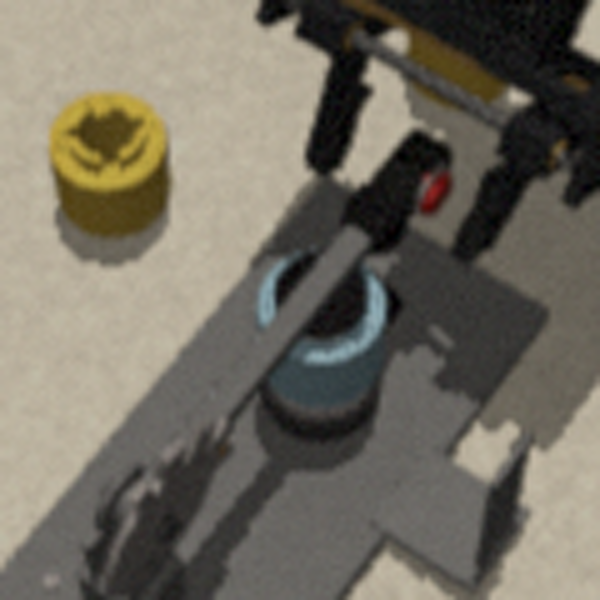

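Released, and the red button is visible at (435,190). I'll retreat along the tool axis and then check.

```bash
python3 -m creep '-1.1 -0.13 1.7 0 0 0 0;-2.75 -0.33 4.15 0 0 0 0;-5.5 -0.66 8.3 0 0 0 0;-8 -3 12 0 0 0 0;-8 -7 15 0 0 0 0;-8 -12 16 0 0 0 0;-8 -17 16 0 0 0 0;-8 -20 16 0 0 0 0'
python3 - <<'E'
from h import *
s=manip.get_state();print(s["eef_pos"],s["clock"])
g=grab("scene","s10");t=grab("top","t10")
a=cv2.resize(g[190:290,280:380],(400,400),interpolation=cv2.INTER_CUBIC);b=cv2.resize(t[150:290,240:380],(400,400),interpolation=cv2.INTER_CUBIC)
cv2.imwrite("pics/v12.png",np.hstack([a,b]))
a_=np.radians(6.9);X=np.array([np.cos(a_),np.sin(a_),0]);Y=np.array([-np.sin(a_),np.cos(a_),0])
p=np.array([564.7,-6.8,124])-70*X
for n in C: print(n,"btn out",proj(n,p+19*Y),"in",proj(n,p+13*Y),"far",proj(n,p-12*Y))
for n,im in(("scene",g),("top",t)):
    m=cv2.inRange(cv2.cvtColor(im,cv2.COLOR_BGR2HSV),(0,140,60),(8,255,255));m[:150]=0;m[300:]=0;m[:,:260]=0;m[:,380:]=0
    k,l,st,ce=cv2.connectedComponentsWithStats(m);print(n,[(st[i].tolist(),ce[i].round(1)) for i in range(1,k) if st[i][4]>5])
E
```

```text
clock: 20.5
eef_pos: [425.6, -216.7, 268.9]
tool_rot: [-0.987, -0.003, -1.452]
ft_force: [-0.3, 0.1, -0.4]
width: 1.002
[ 425.6043551  -216.68923001  268.94881772] 20.5
scene btn out [347.45994226 228.84911001] in [345.31077053 227.55677618] far [336.43185455 222.21773168]
top btn out [299.54479266 276.60907327] in [302.57946549 276.20669817] far [315.22709919 274.52971579]
scene [([344, 225, 6, 7, 20], array([346.6, 227.8]))]
top [([300, 272, 3, 9, 18], array([300.9, 276. ]))]
```

View pics/v12.png

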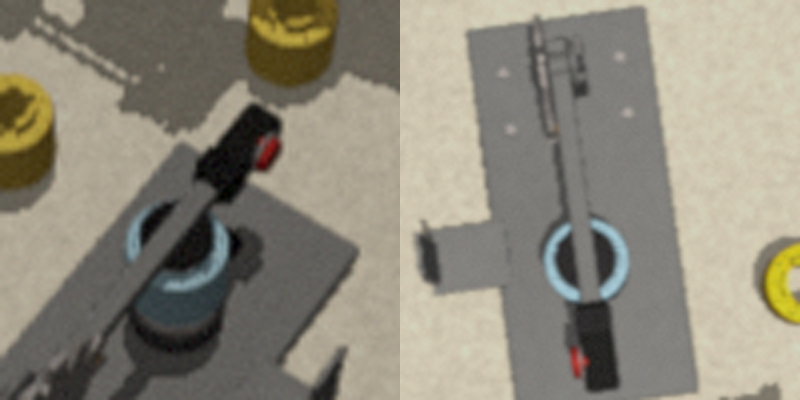

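View pics/s10.png

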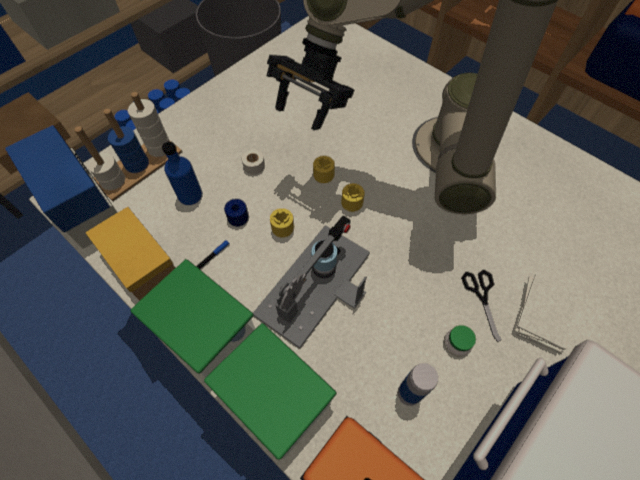

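The red button's outer edge is at top u = 299.5, as predicted for fully out (about 301.6 if it were 4 mm in). The arm is level, the plug covers the core, and the bystanders are where they began. Handing in.

Run:
```python
from station import manip
print(manip.close_job())
```

```text
the job is handed in; nothing more can be done
None
```

The film roll is loaded and fully home on the hub, and the hold-down arm is shut, with the button sprung back out. I handed the job in at about 20.6 s of the 67 s allowed.

**What I did**
- **Roll:** I turned the roll 18° on the way so its notches matched the cross-bar. It dropped straight over the bar, with no contact force where it would have stood on the bar. It touched down at tool height 63.2 mm, the height expected for fully home.
- **Arm:** I pinched the grip until the button was in (about 25 mm after allowing for pad squeeze). The arm swung down with the button held, and forces stayed under about 10 N until it met the stop.
- **End stop:** I pressed briefly past the stop, reaching about 36 N upward on the tool (about 40 N in all). I then backed off until nothing was loaded and let go.

**Last checks**
- **Roll seated:** after release, the film's top was within 0.2 px of the home position in the scene view; standing on the bar would have shown as about 1.2 px.
- **Arm shut and button out:** the pictures show the arm level with its plug in the core. In the top view the button's outer edge matches fully out to within a pixel. The scene view fits too, once I allow for the same 1 px offset it showed before the swing.
- **Bystanders:** I compared them by eye only, and they look unmoved.

I did not test the lock by pulling on the arm; that it is locked rests on the button being out with the arm at its shut position. No check failed. The two cameras disagreed by up to 2 mm on position, within their calibration.

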